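# Load the counter-top grinder and hold its lid at the pulse position

## Robot

A 6-joint arm with a two-finger parallel gripper is mounted at the origin on the work surface. World frame = base frame: x ahead of the robot, y to its left, z up, the work surface at z = 0. Lengths are in m, angles in rad, forces in N, time in s.
With the tool pointing down it reaches from about 0.3 to 0.85 m from the base axis. Payload 5.4 kg.
Tool frame: the origin (TCP) lies on the front face of the gripper's body, between the roots of the fingers; the fingertips stand 73 mm ahead of it and the grasp point (between the pads) lies arm.grasp_offset ahead of it (arm.grasp_offset is the distance from the TCP to the grasp point, in m); z points along the fingers, y is the line along which they close (so a half turn about z gives the same grasp; the last joint's range is limited). The gripper opens to 85 mm and grips with 20 to 120 N. Pads are 22 mm wide; open, the fingers measure 114 mm over their backs; the gripper's body (76 mm by 85 mm) begins 54 mm behind the grasp point. The pads swing forward as they close: fully open they stand 13 mm farther back than shut.
Start: joints at [-1.351, 0.158, 1.597, -0, 1.386, -0.21], TCP at [0.24, -0.523, 0.304] pointing down, gripper open.
Joint ranges: [-2.91, 2.91], [-0.94, 2.29], [0.18, 2.7], [-1.29, 4.43], [0.17, 2.64], [-3, 3]. Speed limits (rad/s): [2.57, 2.57, 3.14, 3.14, 3.14, 3.14].

## Interface

Orientations are given as a unit quaternion [w, x, y, z].
In Python, from station import arm gives the robot as it stands.
- The arm moves only by the shell command python3 -m pendant 'ROWS' [OPENING]. ROWS is JSON, a list of rows, each a list of 4 numbers: the shift along the tool's x, y, z in cm, then the turn about the tool's z in rad. In form: [[x, y, z, turn], ...]. A call has 1 to 12 rows; each row is the pose to reach, as a shift and turn from the pose commanded when the call began, along the tool's axes at that moment; what a row does not reach only later rows make up. A row lasts 1/12 s, in which the tool goes at most 41.7 mm and 7.16 degrees, less where a joint would pass 70% of its speed; a pose out of reach is approached as far as the arm can. A call with a gripper value outside its range is refused whole. OPENING is the closure in counts, from 0 (fully open) to 255 (shut), set as the call begins (- or left out, the last holds). The fingers move at their own pace and stop on an object; the grip force is fixed at half the most. Time passes only in rows, so rows that repeat a pose let the fingers close. It gives the time, the measured TCP pose, the force, the opening and the grip force at its end, in the units of the state.
- arm.sense(): the state, without advancing time (a new reading comes with each control period).
- arm.camera(name): name is "scene" or "top" or "wrist"; returns the picture (420x560x3 uint8, red, green, blue); there is no depth.
- arm.camera_params(name): a dict with "intrinsics" (3x3 intrinsics, pixels), "camera_from_world" (4x4, takes a point from world to camera coordinates); the wrist camera has in their place "tool_from_camera" (4x4, takes a point from camera to tool coordinates, whose origin is the TCP and whose axes are the flange's). Camera axes: x right, y up, looking along -z (the intrinsics and any distortion apply to the point x, -y, -z); pixel columns grow to the right and rows downward; lengths in m; the calibration is good to about 2 mm. A picture is of the moment at which its call begins: read the wrist's pose just before it. camera_params takes no time and is no camera call.
- arm.finish_job(): hands the job in; it is judged then, once.
The state is a dict: "time": time; "joints": joint angles; "qd": joint speeds; "tau": joint torques, N m; "ee_pos": TCP position; "eef_rot": TCP orientation; "contact_force": force on the tool from outside, world axes, zero at the start; "ft_torque": the same for the moment, N m; "opening": finger opening in m; "grasp_force": force on a finger pad.
Only numpy, scipy, OpenCV 4.12 (cv2) and the standard library are available. Lean on these libraries where they do the work, as an engineer would, in place of code of your own. Each camera call takes 0.05 s, during which the arm holds its last target. There are 200 camera calls.

## Task

Get the spice grinder going: nest the steel grinding cup in the matching well of the grinder and let go of it, then drop the bayonet lid straight down into the slots of the collar and turn it clockwise (seen from above) to the pulse position, an eighth of a turn (45 degrees) from the slots, halfway to the lock and shown by the pair of ribs. Do not turn it so far that the lock clicks (near a quarter turn). The lid is spring-loaded, so finish still gripping it, held steady there; leave everything else on the counter where it stands.

Things in the scene. Friction and masses are not known exactly. Their poses are not given: they have to be found in the camera images.
- grinder: Fixed round black grinder, 136 mm diameter at the foot, 124 mm at the collar, 130 mm high. Origin at the centre of its underside, z up. The collar's bright inward lips (top at 130 mm, underside at 121 mm, inner radius 44 mm) leave two open slots, 20 mm wide and reaching to radius 57 mm, on its own +x and -x sides
- well_floor (a point): Centre of the floor of the grinder's tapered steel well, 44 mm above the grinder's underside; well inner radius 32 mm at the floor and 39 mm at its mouth, which lies 99 mm above the underside. Axes as the grinder's
- collar_top (a point): Centre of the collar's top, on the axis 130 mm above the grinder's underside; axes as the grinder's, slots along x. Ribs outside the collar, out to radius 70 mm: a thin one (4 mm) at each slot, a pair of thin ones at the pulse position 45 degrees clockwise of each slot, a wide one (20 mm) at the lock, 90 degrees clockwise
- follower (a joint): Ring in the collar under the lips; its two 18 mm notches take the lid's lugs and the lid turns it (play up to 0.1 rad). 0 at rest, notches under the slots; grows clockwise seen from above: 0.785 rad at the pulse position, stop at 1.57 (lock, clicks from 1.30 on). A spring turns it back: 0.1 N m at rest, 0.2 at the pulse position; let go, it turns back
- cup: Loose upright steel cup, same taper as the well: 58 mm diameter at the foot, 70 mm at the rim, 52 mm high, wall 2.5 mm, about 180 g. Origin at the centre of its underside, z up. On its axis a round knob (blade spindle) of 16 mm diameter to grip it by, its top 82 mm above the underside, 30 mm above the rim. Nested, its underside rests on the well floor
- cup_knob (a point): Centre of the top of the cup's knob, 82 mm above the cup's underside. With the cup nested it lies 4 mm below the collar top, inside the lips (inner radius 44 mm), so open the fingers there only a little (outer backs within that radius)
- lid: Loose upright black bayonet lid, about 200 g. Origin at the centre of its underside, z up. Hollow skirt 80 mm diameter, 20 mm high; at its bottom two lugs 12 mm wide, 8 mm high, to radius 51 mm on its own +x and -x sides; flange 120 mm diameter from 20 to 26 mm; grip bar on top. Either way round. Seated: flange on the collar top, origin 20 mm below the collar top
- lid_grip (a point): Middle of the lid's straight grip bar, 44 mm above the lid's underside. Axes as the lid's: the bar runs along x, over the lugs; it is 86 mm long, 14 mm thick (along y) and reaches from 26 to 58 mm above the underside
- jar: Bystander: small amber glass jar with a steel cap, 44 mm diameter, 65 mm high. Origin at the centre of its underside
- pinch_bowl: Bystander: small white bowl, 64 mm diameter, 30 mm high. Origin at the centre of its underside
- spoon: Bystander: steel spoon 150 mm long, lying on the counter. Origin under its middle
- bowl: Bystander: copper bowl, 170 mm diameter, 85 mm high, at the back. Origin at the centre of its underside
- glass_a: Bystander: stemmed wine glass, 76 mm diameter, 200 mm high, on the brass tray at the back. Origin at the centre of its foot
- glass_b: Bystander: a second wine glass like the first, at the other end of the tray. Origin at the centre of its foot
- decanter: Bystander: glass decanter, 112 mm diameter, 210 mm high, on the tray between the glasses. Origin at the centre of its underside
Things that resemble listed ones, but are neither listed nor needed, are in the scene too. Leave any green look-alike of the cup alone. What is shaped like the lid but yellow is not meant.

How it is judged:
On the way, in this order (a step that is already met when the one before it is completed fails the run):
1. the cup is nested in the well, upright on its floor, and let go of (horizontal distance between cup and well_floor below 0.005 m and z of cup in the frame of well_floor between -0.004 and 0.004 m and angle between cup's own z axis and vertical below 0.09 rad and contact force between the fingers and cup below 0.2 N), for 0.2 s.
2. the lid is down in the slots, not yet turned (horizontal distance between cup and well_floor below 0.005 m and z of cup in the frame of well_floor between -0.004 and 0.004 m and angle between cup's own z axis and vertical below 0.09 rad and horizontal distance between lid and collar_top below 0.007 m and z of lid in the frame of collar_top below -0.0165 m and angle between lid's own z axis and vertical below 0.07 rad and value of joint follower below 0.3 rad), for 0.1 s.
At the end, for the whole second after the job is handed in: Cup nested on the well floor (5 mm of the axis, 4 mm in height, tilt 0.09 rad); lid seated in the collar (7 mm of the axis, at most 3.5 mm high, tilt 0.07 rad); follower ring at 0.785 rad, give or take 0.2, and still (0.1 rad/s); fingers gripping the lid with over 2 N (horizontal distance between cup and well_floor below 0.005 m and z of cup in the frame of well_floor between -0.004 and 0.004 m and angle between cup's own z axis and vertical below 0.09 rad and horizontal distance between lid and collar_top below 0.007 m and z of lid in the frame of collar_top below -0.0165 m and angle between lid's own z axis and vertical below 0.07 rad and value of joint follower between 0.585 and 0.985 rad and velocity of joint follower between -0.1 and 0.1 rad/s and contact force between the fingers and lid above 2 N); the arm keeps its last pose, push and grip.
It fails at once if the lid is turned into the lock click (ring beyond 1.30 rad) (value of joint follower above 1.3 rad).
It fails at once if a bystander is shifted by more than 30 mm (distance of any of glass_a, glass_b, decanter, bowl, jar, pinch_bowl, spoon from where it was at the start of the episode above 0.03 m).
It fails at once if a glass, the decanter, the jar or a bowl is tipped over (angle between any of glass_a, glass_b, decanter, bowl, jar, pinch_bowl's own z axis and vertical above 0.5 rad).
It also fails if it takes over 64 s, if anything falls off the work surface, if the arm or the gripper's body presses on something with over 40 N, if the wrist force passes 120 N, or if a joint passes its speed limit or range.

## Working session

There is one attempt and no reset: what is moved stays moved. The work goes in short steps, Python scripts to look and compute and a shell command to move; the robot and the scene stay as the last step left them, time stands still between calls to the robot, and variables do not carry over. Pictures are saved under pics/ and viewed, at most 11 in all, crops included, and the job is handed in when it is done.

```bash
mkdir -p pics; ls; python3 - <<'E'
from station import arm
import cv2
s=arm.sense();print(s['ee_pos'],s['eef_rot'],arm.grasp_offset,s['time'])
for n in ('scene','top'):
    cv2.imwrite(f'pics/{n}0.png',arm.camera(n)[:,:,::-1]); p=arm.camera_params(n);print(n,p)
print(arm.camera_params('wrist'))
E
```

```text
pics
[ 0.2394676  -0.52224246  0.30288154] [-9.81183042e-04  9.76997142e-01  2.13250140e-01 -7.13415412e-06] 0.0539 0.0
scene {'intrinsics': array([[495.77021669,   0.        , 269.73418105],
       [  0.        , 495.77021669, 213.91962236],
       [  0.        ,   0.        ,   1.        ]]), 'camera_from_world': array([[-0.32519349,  0.94560983,  0.00844044,  0.16075511],
       [-0.77413721, -0.27132928,  0.57191958,  0.40237016],
       [ 0.54310292,  0.17945046,  0.82026627, -1.64081012],
       [ 0.        ,  0.        ,  0.        ,  1.        ]])}
top {'intrinsics': array([[494.04220003,   0.        , 281.33849531],
       [  0.        , 494.04220003, 209.41359675],
       [  0.        ,   0.        ,   1.        ]]), 'camera_from_world': array([[ 2.83061393e-02, -9.99596746e-01,  2.26016464e-03,
        -1.04008873e-03],
       [ 9.96451121e-01,  2.83962283e-02,  7.92389921e-02,
        -5.69028123e-01],
       [-7.92712188e-02,  9.19363849e-06,  9.96853085e-01,
        -1.33539597e+00],
       [ 0.00000000e+00,  0.00000000e+00,  0.00000000e+00,
         1.00000000e+00]])}
{'intrinsics': array([[368.09877126,   0.        , 279.22032586],
       [  0.        , 368.09877126, 210.44441196],
       [  0.        ,   0.        ,   1.        ]]), 'tool_from_camera': array([[-5.33138926e-04,  9.56918089e-01,  2.90357515e-01,
         7.38796180e-02],
       [ 9.99999858e-01,  5.09195008e-04,  1.58015320e-04,
        -6.03713937e-04],
       [ 3.35912063e-06,  2.90357558e-01, -9.56918225e-01,
        -6.92847202e-02],
       [ 0.00000000e+00,  0.00000000e+00,  0.00000000e+00,
         1.00000000e+00]])}
```

View pics/top0.png

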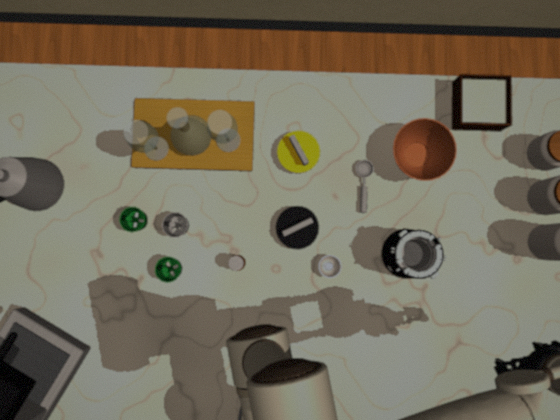

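View pics/scene0.png

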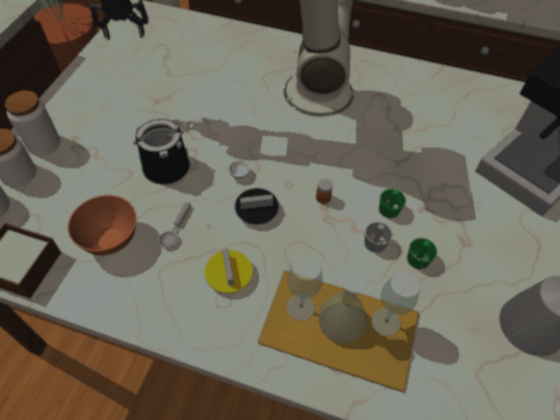

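The top view shows the grinder collar at about (415,253), the lid at (297,227) and the steel cup at (176,224), with green look-alikes at (133,219) and (168,269). The jar is at (236,262), the pinch bowl at (327,266) and the spoon at (362,185). The scene view agrees.

```bash
cat > h.py <<'E'
import numpy as np, cv2
from station import arm
from scipy.spatial.transform import Rotation as R
def cam(name):
    p=arm.camera_params(name);K=p['intrinsics']
    if name!='wrist': T=np.linalg.inv(p['camera_from_world'])
    else:
        s=arm.sense();q=s['eef_rot'];W=np.eye(4);W[:3,:3]=R.from_quat([q[1],q[2],q[3],q[0]]).as_matrix();W[:3,3]=s['ee_pos'];T=W@p['tool_from_camera']
    return K,T
def ray(K,T,u,v,z):
    d=T[:3,:3]@np.array([(u-K[0,2])/K[0,0],-(v-K[1,2])/K[0,0],-1]);o=T[:3,3]
    return o+d*(z-o[2])/d[2]
def proj(K,T,p):
    c=np.linalg.inv(T)@np.append(p,1);return K[0,2]+K[0,0]*c[0]/-c[2],K[1,2]-K[0,0]*c[1]/-c[2]
def tool(p):
    "shift in tool axes (cm) of world point rel. to TCP, and tool yaw"
    s=arm.sense();q=s['eef_rot'];r=R.from_quat([q[1],q[2],q[3],q[0]])
    return r.inv().apply(np.asarray(p)-s['ee_pos'])*100
def yaw():
    q=arm.sense()['eef_rot'];m=R.from_quat([q[1],q[2],q[3],q[0]]).as_matrix();return np.degrees(np.arctan2(m[1,0],m[0,0])),m
E
python3 - <<'E'
from h import *
im=cv2.imread('pics/top0.png');K,T=cam('top')
c=[cv2.resize(im[y-33:y+33,x-33:x+33],(264,264),interpolation=cv2.INTER_CUBIC) for x,y in((176,224),(297,227),(415,253))]
cv2.imwrite('pics/m.png',np.hstack(c))
for n,u,v,z in(('cup',176,224,.05),('lid',297,227,.05),('grinder',415,253,.13),('jar',236,262,.06),('pinch',327,266,.03),('g1',133,219,.05),('g2',168,269,.05)):print(n,ray(K,T,u,v,z))
print(yaw())
E
```

```text
cup [0.51931115 0.29677171 0.05      ]
lid [ 0.52048545 -0.02826651  0.05      ]
grinder [ 0.45996027 -0.3239492   0.13      ]
jar [0.42270571 0.13124963 0.06      ]
pinch [ 0.41801734 -0.11290713  0.03      ]
g1 [0.52946339 0.4128208  0.05      ]
g2 [0.39874052 0.312656   0.05      ]
(np.float64(24.627499327117985), array([[ 9.09036148e-01,  4.16717110e-01, -3.61939899e-04],
       [ 4.16717108e-01, -9.09034699e-01,  1.66359102e-03],
       [ 3.64230915e-04, -1.66309092e-03, -9.99998551e-01]]))
```

View pics/m.png

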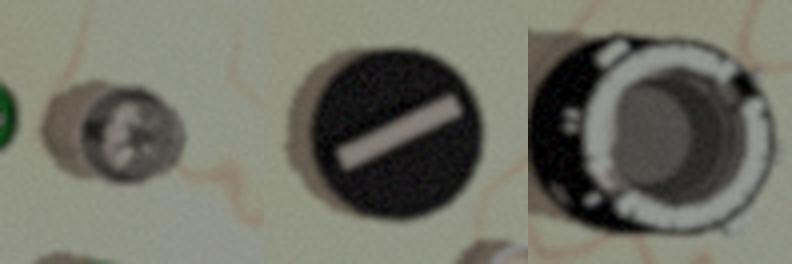

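The crop shows the lid bar tilted about 24° in the image. The grinder's slots are at the upper right and lower left, with the thin, pair and wide ribs running clockwise from the lower-left slot. I'll look at the grinder from above next.

```bash
python3 -m pendant '[[28,-9,-3,-1.5],[28,-9,-3,-1.5],[28,-9,-3,-1.5],[28,-9,-3,-1.5],[28,-9,-3,-1.5],[28,-9,-3,-1.5],[28,-9,-3,-1.5],[28,-9,-3,-1.5],[28,-9,-3,-1.5],[28,-9,-3,-1.5],[28,-9,-3,-1.5],[28,-9,-3,-1.5]]'
python3 -m pendant '[[0,0,0,0],[0,0,0,0],[0,0,0,0]]'
python3 - <<'E'
from h import *
K,T=cam('wrist');np.savez('w1.npz',K=K,T=T);im=arm.camera('wrist')[:,:,::-1].copy();cv2.imwrite('pics/w1.png',im)
s=arm.sense();print(s['time'],s['ee_pos'],yaw()[0],proj(K,T,(.46,-.324,.13)))
E
```

```text
time: 1.1
ee_pos: [0.4566, -0.3238, 0.3333]
eef_rot: [-0.001, 0.567, 0.824, 0.0]
contact_force: [0.4, -0.1, -0.3]
opening: 0.0852
grasp_force: 0.0
time: 1.35
ee_pos: [0.4565, -0.3241, 0.3336]
eef_rot: [-0.0, 0.571, 0.821, 0.0]
contact_force: [0.6, -0.1, -0.8]
opening: 0.085
grasp_force: 0.0
1.4 [ 0.45651728 -0.32418154  0.33370879] 110.4238350228436 (np.float64(283.88168008918694), np.float64(201.75864630177628))
```

View pics/w1.png

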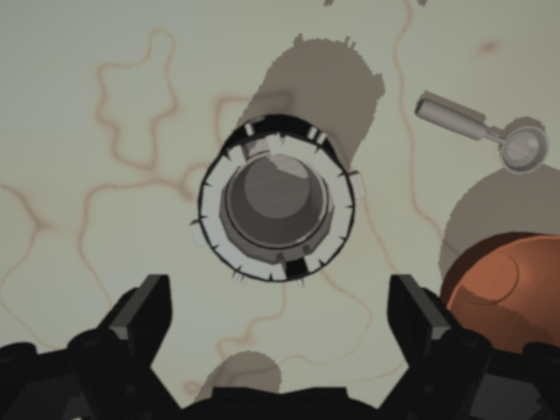

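The wrist view shows the collar ring centred near (277,205), with slots at (295,265) and (258,147). The pulse pairs are at (318,133) and (238,275), and the wide ribs at (357,185) and (195,234).

```bash
python3 - <<'E'
from h import *
d=np.load('w1.npz');K,T=d['K'],d['T'];im=cv2.imread('pics/w1.png')
hsv=cv2.cvtColor(im,cv2.COLOR_BGR2HSV)
g=cv2.cvtColor(im,cv2.COLOR_BGR2GRAY)
# rectify onto z=.13 : 0.5 mm/px, centre at guess
c0=np.array([.46,-.324]);pts=np.float32([proj(K,T,(c0[0]+dx,c0[1]+dy,.13)) for dx,dy in((.09,.09),(.09,-.09),(-.09,-.09),(-.09,.09))])
H=cv2.getPerspectiveTransform(pts,np.float32([(0,0),(719,0),(719,719),(0,719)]))  # up=+x,right=-y
r=cv2.warpPerspective(im,H,(720,720));cv2.imwrite('pics/rect.png',r)
gr=cv2.cvtColor(r,cv2.COLOR_BGR2GRAY)
cv2.imwrite('pics/rect_s.png',cv2.resize(r,(560,560)))
print([int(gr[y,x]) for x,y in((360,360),(100,100),(360,170))])
E
```

```text
[87, 160, 161]
```

View pics/rect_s.png

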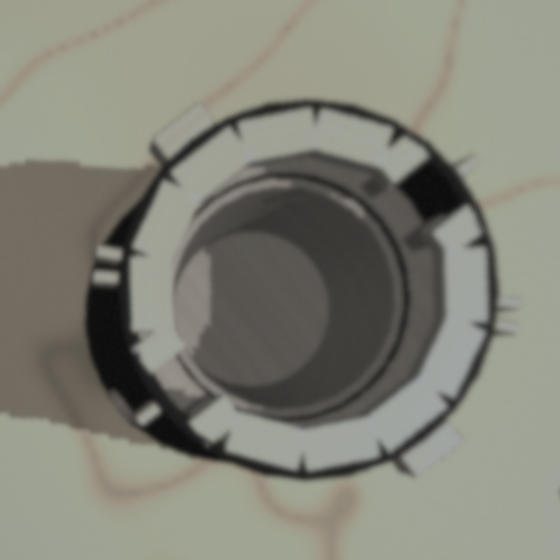

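The rectified view shows the lip ring centred near (309,289), with slots at about (432,193) and (190,385). I'll fit these numerically.

```bash
python3 - <<'E'
from h import *
r=cv2.imread('pics/rect.png');g=cv2.GaussianBlur(cv2.cvtColor(r,cv2.COLOR_BGR2GRAY),(5,5),0).astype(float)
S=719/180. # px per mm
c=np.array([309,289])*720/560
from scipy.optimize import least_squares
for it in range(3):
    P=[]
    for a in np.radians(np.arange(0,360,2)):
        rr=np.arange(50,62,.2)*S;x=c[0]+rr*np.cos(a);y=c[1]+rr*np.sin(a)
        v=cv2.remap(g.astype(np.float32),x.astype(np.float32)[None],y.astype(np.float32)[None],1)[0]
        i=np.argmin(np.gradient(v))
        if v[:5].mean()>125: P.append((x[i],y[i]))
    P=np.array(P);f=least_squares(lambda q:np.hypot(*(P-q[:2]).T)-q[2],[*c,57*S],loss='soft_l1',f_scale=2)
    c=f.x[:2];print(c,f.x[2]/S,len(P),np.median(abs(f.fun))/S)
w=np.array([.46+.09-c[1]/S/1000,-.324+.09-c[0]/S/1000]);print('centre',w)
# slots: profile r 49..54 by world angle
A=np.arange(0,360,1.);out=[]
for a in np.radians(A):
    rr=np.arange(48,54,.5)*S; x=c[0]-rr*np.sin(a);y=c[1]-rr*np.cos(a)
    out.append(cv2.remap(g.astype(np.float32),x.astype(np.float32)[None],y.astype(np.float32)[None],1).mean())
out=np.array(out)
for lo,hi in((90,170),(270,350)):print(lo,out[lo:hi:2].astype(int).tolist())
E
```

```text
[396.8749421  371.23624601] 58.077111634096106 166 0.31328723855036633
[396.96646796 371.32013998] 58.09396971678726 166 0.31419128214641456
[396.90347261 371.18786103] 58.08342485617274 166 0.29798443222504034
centre [ 0.45707397 -0.33336387]
90 [161, 161, 161, 161, 161, 161, 161, 157, 154, 160, 161, 161, 161, 154, 139, 138, 138, 138, 137, 129, 127, 119, 97, 70, 85, 139, 161, 163, 162, 162, 155, 158, 162, 163, 162, 162, 162, 163, 163, 163]
270 [163, 163, 163, 162, 163, 162, 162, 156, 152, 162, 162, 162, 161, 137, 71, 24, 14, 14, 14, 14, 13, 13, 14, 15, 59, 139, 161, 162, 162, 160, 150, 156, 161, 161, 161, 161, 161, 161, 161, 161]
```

```bash
python3 -m pendant '[[45,22,3,0],[45,22,3,0],[45,22,3,0],[45,22,3,0],[45,22,3,0],[45,22,3,0],[45,22,3,0],[45,22,3,0],[45,22,3,0],[45,22,3,0],[45,22,3,0],[45,22,3,0]]' >/dev/null
python3 -m pendant '[[9,5.5,7,0],[9,5.5,7,0],[9,5.5,7,0],[9,5.5,7,0],[9,5.5,7,0],[9,5.5,7,0],[9,5.5,7,0],[9,5.5,7,0]]'
python3 - <<'E'
from h import *
K,T=cam('wrist');np.savez('w2.npz',K=K,T=T);im=arm.camera('wrist')[:,:,::-1].copy();cv2.imwrite('pics/w2.png',im)
s=arm.sense();print(s['time'],s['ee_pos'],yaw()[0],proj(K,T,(.519,.297,.082)))
E
```

```text
time: 3.07
ee_pos: [0.525, 0.2752, 0.2358]
eef_rot: [0.001, 0.57, 0.821, 0.001]
contact_force: [0.0, 0.4, -0.6]
opening: 0.0854
grasp_force: 0.0
3.1167 [0.52492711 0.27525209 0.23562483] 110.45615437618727 (np.float64(281.9322452808022), np.float64(186.27348172042608))
```

View pics/w2.png

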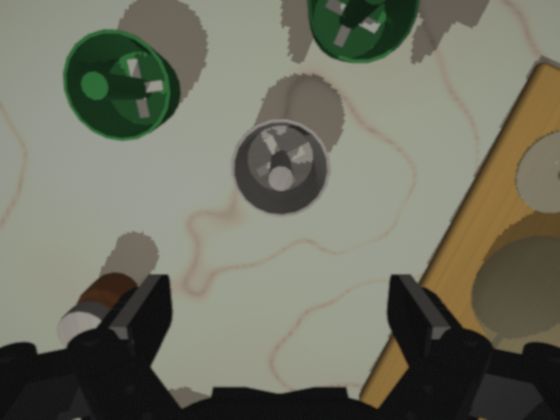

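Knob top is at (281,179) and rim centre at (281,167). The brass tray and its glasses are to the right, the jar is at the lower left, and the green cups are at the top.

```bash
python3 - <<'E'
from h import *
d=np.load('w2.npz');K,T=d['K'],d['T']
a=ray(K,T,281,179,.082);b=ray(K,T,281,167,.052);print(a,b)
m=(a+b)/2;print(tool((m[0],m[1],.128)))
E
```

```text
[0.51684613 0.30110705 0.082     ] [0.51630702 0.30315218 0.052     ]
[ 2.8138376   0.12890443 10.76188006]
```

```bash
python3 -m pendant '[[2.8,0.1,2,0],[2.8,0.1,3,0],[2.8,0.1,4,0],[2.8,0.1,5,0],[2.8,0.1,6,0],[2.8,0.1,7,0],[2.8,0.1,8,0],[2.8,0.1,9,0],[2.8,0.1,10,0],[2.8,0.1,10.7,0],[2.8,0.1,10.7,0],[2.8,0.1,10.7,0]]' 120
python3 -m pendant '[[0,0,0,0],[0,0,0,0],[0,0,0,0],[0,0,0,0],[0,0,0,0],[0,0,0,0]]' 255
python3 -m pendant '[[0,0,-3,0],[0,0,-6,0],[0,0,-9,0],[0,0,-12,0],[0,0,-15,0],[0,0,-18,0],[0,0,-18,0],[0,0,-18,0]]'
python3 - <<'E'
from h import *
s=arm.sense();print(s['time'],s['joints'],yaw()[0]);print(tool((.457,-.3334,.315)))
E
```

```text
time: 4.12
ee_pos: [0.5151, 0.3027, 0.1265]
eef_rot: [-0.0, 0.569, 0.822, -0.0]
contact_force: [0.2, 0.1, 0.2]
opening: 0.0455
grasp_force: 0.0
time: 4.62
ee_pos: [0.516, 0.303, 0.128]
eef_rot: [0.001, 0.57, 0.822, 0.001]
contact_force: [0.8, -0.3, 4.9]
opening: 0.014
grasp_force: 58.7
time: 5.28
ee_pos: [0.5158, 0.3029, 0.3085]
eef_rot: [0.001, 0.569, 0.822, 0.001]
contact_force: [-0.4, -0.4, -1.1]
opening: 0.0142
grasp_force: 59.1
5.2833 [ 3.29245458e-01  2.12797137e-01  1.52566634e+00  9.50426690e-06
  1.40009045e+00 -2.97760079e-02] 110.57031597303306
[-57.51171116 -27.85776168  -0.72568707]
```

```bash
python3 -m pendant '[[-2,-1,0,0],[-6,-3,0,0],[-9.5,-4.6,-0.5,0],[-13,-6.3,-0.7,0],[-16.5,-8,-0.7,0],[-20,-9.7,-0.7,0],[-23.5,-11.4,-0.7,0],[-27,-13.1,-0.7,0],[-30.5,-14.8,-0.7,0],[-34,-16.5,-0.7,0],[-37.5,-18.2,-0.7,0],[-40,-19.4,-0.7,0]]' >/dev/null
python3 -m pendant '[[-3.5,-1.7,0,0],[-7,-3.4,0,0],[-10.5,-5.1,0,0],[-14,-6.8,0,0],[-16.5,-8,0,0],[-17.5,-8.5,0,0],[-17.5,-8.5,0,0],[-17.5,-8.5,0,0],[-17.5,-8.5,0,0],[-17.5,-8.5,0,0]]'
python3 - <<'E'
from h import *
print(tool((.457,-.3334,.172)))
im=arm.camera('wrist')[:,:,::-1];cv2.imwrite('pics/w3.png',im)
E
```

```text
time: 7.12
ee_pos: [0.4564, -0.3319, 0.3135]
eef_rot: [-0.001, 0.569, 0.823, 0.0]
contact_force: [-0.3, 0.1, -1.2]
opening: 0.014
grasp_force: 59.0
[-1.80587862e-01  7.75050861e-03  1.41524459e+01]
```

View pics/w3.png

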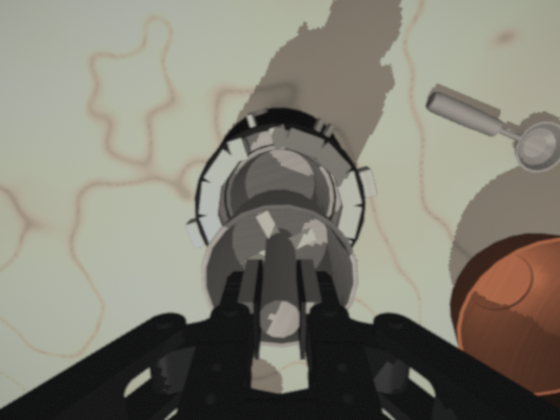

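The cup hangs upright in the fingers with its knob at (281,320), and the well is visible behind it at (278,185). Lowering it now.

```bash
python3 -m pendant '[[-0.2,0,2,0],[-0.2,0,4,0],[-0.2,0,6,0],[-0.2,0,8,0],[-0.2,0,9,0],[-0.2,0,10,0],[-0.2,0,11,0],[-0.2,0,11.8,0],[-0.2,0,12.6,0],[-0.2,0,13.2,0],[-0.2,0,13.6,0],[-0.2,0,13.6,0]]'
python3 -m pendant '[[0,0,0.2,0],[0,0,0.4,0],[0,0,0.5,0],[0,0,0.5,0],[0,0,0.5,0]]'
```

```text
time: 8.17
ee_pos: [0.4565, -0.3352, 0.1771]
eef_rot: [-0.001, 0.57, 0.822, 0.0]
contact_force: [-0.5, 0.2, -1.3]
opening: 0.0143
grasp_force: 59.1
time: 8.58
ee_pos: [0.4569, -0.3353, 0.1731]
eef_rot: [0.0, 0.569, 0.822, 0.0]
contact_force: [0.4, 1.7, -1.9]
opening: 0.014
grasp_force: 59.1
```

```bash
python3 -m pendant '[[0.1,0,0.05,0],[0.2,0,0.1,0],[0.2,0,0.15,0],[0.2,0,0.15,0],[0.2,0,0.15,0]]'
python3 -m pendant '[[0,0,0,0],[0,0,0,0],[0,0,0,0],[0,0,0,0],[0,0,0,0],[0,0,0,0]]' 175
python3 -m pendant '[[0,0,-1,0],[0,0,-2,0],[0,0,-4,0],[0,0,-7,0],[0,0,-11,0],[0,0,-15,0],[0,0,-15,0],[0,0,-15,0],[0,0,-15,0]]'
python3 - <<'E'
from h import *
K,T=cam('wrist');np.savez('w4.npz',K=K,T=T);im=arm.camera('wrist')[:,:,::-1];cv2.imwrite('pics/w4.png',im)
print(arm.sense()['ee_pos'],yaw()[0],[proj(K,T,(.457,-.3334,z)) for z in(.126,.096,.13)])
E
```

```text
time: 9.0
ee_pos: [0.4562, -0.3338, 0.172]
eef_rot: [0.0, 0.569, 0.822, -0.0]
contact_force: [-0.8, 1.3, 2.2]
opening: 0.0138
grasp_force: 59.5
time: 9.5
ee_pos: [0.4561, -0.3336, 0.1715]
eef_rot: [0.0, 0.57, 0.822, 0.0]
contact_force: [-0.3, 0.7, -0.6]
opening: 0.0264
grasp_force: 0.0
time: 10.25
ee_pos: [0.4561, -0.3336, 0.3221]
eef_rot: [0.0, 0.569, 0.822, -0.0]
contact_force: [-0.1, 0.2, -1.1]
opening: 0.0272
grasp_force: 0.0
[ 0.45574086 -0.33321761  0.32077156] 110.56883647713808 [(np.float64(280.6662236590537), np.float64(202.8628693568743)), (np.float64(280.5352197989879), np.float64(193.02613184279397)), (np.float64(280.68578153446936), np.float64(204.33141911334607))]
```

View pics/w4.png

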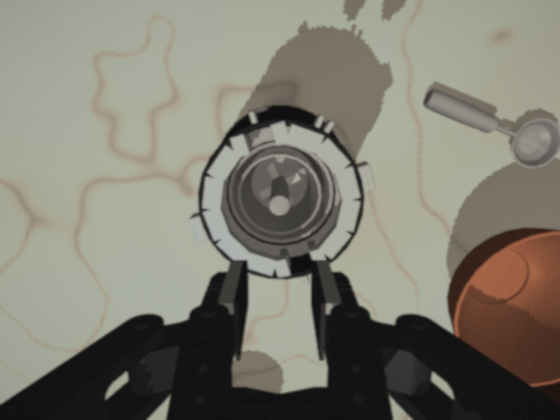

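The cup is nested, with the knob at (280,206) and rim centre at (282,193), both as predicted. Moving to the lid.

```bash
python3 -m pendant '[[24,16,0,0],[24,16,0,0],[24,16,0,0],[24,16,0,0],[24,16,0,0],[24,16,3,0],[24,16,7,0],[24,16,7,0],[24,16,7,0],[24,16,7,0],[24,16,7,0]]' 0
python3 - <<'E'
from h import *
K,T=cam('wrist');np.savez('w5.npz',K=K,T=T);im=arm.camera('wrist')[:,:,::-1];cv2.imwrite('pics/w5.png',im)
print(arm.sense()['ee_pos'],yaw()[0],[proj(K,T,(.5205,-.0283,z)) for z in(.026,.058)])
E
```

```text
time: 11.22
ee_pos: [0.5216, -0.0535, 0.2519]
eef_rot: [0.0, 0.57, 0.822, -0.0]
contact_force: [0.6, -0.2, 0.7]
opening: 0.0855
grasp_force: 0.0
[ 0.52206876 -0.05393651  0.25269876] 110.5048248206017 [(np.float64(289.17491936886984), np.float64(164.20100072792337)), (np.float64(290.2861324129374), np.float64(171.7209802884917))]
```

View pics/w5.png

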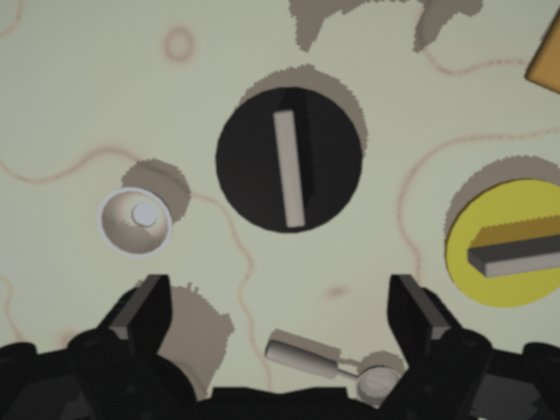

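The lid disc is centred at about (289,160), with its bar running from (283,112) to (295,226). The pinch bowl is at (136,221), the spoon at (330,362) and the yellow decoy at the right.

```bash
python3 - <<'E'
from h import *
d=np.load('w5.npz');K,T=d['K'],d['T'];im=cv2.imread('pics/w5.png')
g=cv2.cvtColor(im,cv2.COLOR_BGR2GRAY);m=np.zeros_like(g);cv2.circle(m,(289,160),66,255,-1)
m=((g>90)&(m>0)).astype(np.uint8);n,l,st,ce=cv2.connectedComponentsWithStats(m);k=1+np.argmax(st[1:,4])
ys,xs=np.where(l==k);P=np.array([ray(K,T,u,v,.058)[:2] for u,v in zip(xs,ys)])*1000
r=cv2.minAreaRect(P.astype(np.float32));c=np.array(r[0])/1000;print(r)
b=cv2.boxPoints(r);e=b[1]-b[0] if np.linalg.norm(b[1]-b[0])>np.linalg.norm(b[2]-b[1]) else b[2]-b[1]
a=np.degrees(np.arctan2(e[1],e[0]))%180;print('bar yaw',a,'centre',c)
q=(g<60).astype(np.uint8);n,l,st,ce=cv2.connectedComponentsWithStats(q);k=l[160,240];h=cv2.convexHull(np.argwhere(l==k)[:,::-1])
(u,v),(x,y),_=cv2.fitEllipse(h);print('flange',ray(K,T,u,v,.026),x,y)
print('tool',tool((c[0],c[1],.046+.054)),'turn',np.radians(yaw()[0]-a))
E
```

```text
((519.6520385742188, -28.008663177490234), (13.496560096740723, 84.1306381225586), 27.326250076293945)
bar yaw 117.32623 centre [ 0.51965204 -0.02800866]
flange [ 0.5186165  -0.02469122  0.026     ] 144.12191772460938 145.4909210205078
tool [ 2.53618946  0.66330542 15.26688634] turn -0.11905603078490315
```

```bash
python3 -m pendant '[[1.5,0.4,2,-0.06],[2.5,0.65,4,-0.12],[2.5,0.65,6,-0.12],[2.5,0.65,8,-0.12],[2.5,0.65,10,-0.12],[2.5,0.65,12,-0.12],[2.5,0.65,13,-0.12],[2.5,0.65,14,-0.12],[2.5,0.65,14.8,-0.12],[2.5,0.65,14.8,-0.12],[2.5,0.65,14.8,-0.12]]' 0
python3 -m pendant '[[0,0,0,0],[0,0,0,0],[0,0,0,0],[0,0,0,0],[0,0,0,0],[0,0,0,0],[0,0,0,0],[0,0,0,0],[0,0,0,0]]' 255
python3 -c "
from h import *;print(arm.sense()['ee_pos'],yaw()[0])"
```

```text
time: 12.18
ee_pos: [0.5193, -0.0273, 0.104]
eef_rot: [0.0, 0.519, 0.855, 0.0]
contact_force: [-0.0, -0.4, 0.7]
opening: 0.0855
grasp_force: 0.0
time: 12.93
ee_pos: [0.5191, -0.027, 0.1038]
eef_rot: [0.0, 0.519, 0.855, 0.0]
contact_force: [0.4, 1.1, 2.8]
opening: 0.0129
grasp_force: 59.1
[ 0.51912921 -0.02699365  0.10381144] 117.44821751074764
```

```bash
python3 -m pendant '[[0,0,-3,0],[0,0,-6,0],[0,0,-9,0],[0,0,-12,0],[0,0,-15,0],[-1,-0.8,-17,0],[-4,-3.2,-18,0],[-7,-5.6,-18,0],[-10,-8,-18,0],[-12.5,-10,-18,0],[-15,-12,-18,0],[-17.5,-14,-18,0]]' >/dev/null
python3 -m pendant '[[-2.5,-2,0,-0.06],[-4.5,-3.7,0,-0.12],[-6,-5,0,-0.19],[-6.8,-5.6,0,-0.19],[-6.8,-5.6,1,-0.19],[-6.8,-5.6,1,-0.19],[-6.8,-5.6,1,-0.19],[-6.8,-5.6,1,-0.19]]'
python3 - <<'E'
from h import *
K,T=cam('wrist');np.savez('w6.npz',K=K,T=T);im=arm.camera('wrist')[:,:,::-1];cv2.imwrite('pics/w6.png',im)
s=arm.sense();print(s['ee_pos'],yaw()[0],s['opening'],tool((.4571,-.3334,.214)))
E
```

```text
time: 14.6
ee_pos: [0.4572, -0.3315, 0.2729]
eef_rot: [-0.001, 0.435, 0.9, 0.0]
contact_force: [0.5, 0.6, -1.6]
opening: 0.0127
grasp_force: 59.3
[ 0.45732182 -0.33173244  0.27335618] 128.38868107582732 0.01265774728151864 [-0.12003808 -0.12226958  5.93552914]
```

View pics/w6.png

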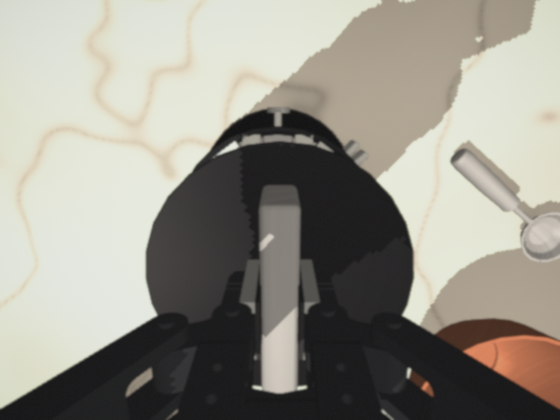

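The lid's bar is at column 279, in line with the slot's thin rib at (278,113). Lowering it.

```bash
python3 -m pendant '[[0,-0.1,1,0],[0,-0.1,2,0],[0,-0.1,3,0],[0,-0.1,3.6,0],[0,-0.1,4,0],[0,-0.1,4.3,0],[0,-0.1,4.3,0],[0,-0.1,4.3,0]]'
python3 -m pendant '[[0,0,0.3,0],[0,0,0.6,0],[0,0,0.9,0],[0,0,1.2,0],[0,0,1.4,0],[0,0,1.4,0]]'
```

```text
time: 15.32
ee_pos: [0.4562, -0.3337, 0.2306]
eef_rot: [0.0, 0.436, 0.9, -0.0]
contact_force: [0.6, 0.4, -2.2]
opening: 0.0129
grasp_force: 59.3
time: 15.82
ee_pos: [0.4559, -0.3333, 0.2157]
eef_rot: [-0.001, 0.436, 0.9, 0.0]
contact_force: [-0.0, -0.3, -2.3]
opening: 0.0127
grasp_force: 59.3
```

```bash
python3 -m pendant '[[0,0,0.1,0],[0,0,0.2,0],[0,0,0.2,0],[0,0,0.2,0]]'
```

```text
time: 16.15
ee_pos: [0.4562, -0.3336, 0.2145]
eef_rot: [0.0, 0.436, 0.9, -0.0]
contact_force: [0.2, 0.3, -1.4]
opening: 0.0126
grasp_force: 59.3
```

```bash
python3 -m pendant '[[0,0,0.1,0],[0,0,0.15,0],[0,0,0.15,0],[0,0,0.15,0]]'
```

```text
time: 16.48
ee_pos: [0.4563, -0.3338, 0.2138]
eef_rot: [0.0, 0.436, 0.9, -0.0]
contact_force: [-0.0, 2.3, 4.4]
opening: 0.0127
grasp_force: 60.2
```

Seated. Turning clockwise.

```bash
python3 -m pendant '[[0,0,0,0.07],[0,0,0,0.14],[0,0,0,0.21],[0,0,0,0.28],[0,0,0,0.35],[0,0,0,0.42],[0,0,0,0.42],[0,0,0,0.42]]'
python3 -m pendant '[[0,0,0,0.07],[0,0,0,0.14],[0,0,0,0.21],[0,0,0,0.28],[0,0,0,0.35],[0,0,0,0.41],[0,0,0,0.41],[0,0,0,0.41],[0,0,0,0.41],[0,0,0,0.41]]'
python3 - <<'E'
from h import *
K,T=cam('wrist');im=arm.camera('wrist')[:,:,::-1];cv2.imwrite('pics/w7.png',im)
s=arm.sense();print(s['ee_pos'],yaw()[0],s['ft_torque'],s['contact_force'],s['grasp_force'])
E
```

```text
time: 17.15
ee_pos: [0.4571, -0.3338, 0.2139]
eef_rot: [0.001, 0.613, 0.79, 0.0]
contact_force: [4.8, 1.4, 3.9]
opening: 0.013
grasp_force: 60.1
time: 17.98
ee_pos: [0.457, -0.3342, 0.2139]
eef_rot: [0.002, 0.761, 0.649, 0.0]
contact_force: [5.2, 0.3, 3.6]
opening: 0.0133
grasp_force: 60.1
[ 0.45701401 -0.33413731  0.21389165] 80.93265223049363 [-0.00582867 -0.72784782  0.0220941 ] [4.70328382 0.07839153 3.39196964] 60.14791667461395
```

View pics/w7.png

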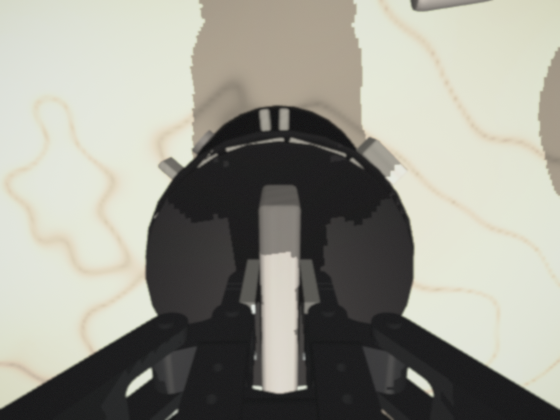

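The bar (column 279) points at the pair of pulse ribs (columns 265 and 284), with the wide lock rib still well clockwise at (383,155). I'll hold briefly to confirm it is steady.

```bash
python3 -m pendant '[[0,0,0,0],[0,0,0,0],[0,0,0,0],[0,0,0,0],[0,0,0,0],[0,0,0,0]]'
python3 - <<'E'
from h import *
s=arm.sense();print(yaw()[0],s['ft_torque'],np.abs(s['qd']).max(),s['grasp_force'])
arm.finish_job()
E
```

```text
time: 18.53
ee_pos: [0.457, -0.3342, 0.2139]
eef_rot: [0.002, 0.761, 0.649, 0.0]
contact_force: [5.9, -1.0, 3.3]
opening: 0.0126
grasp_force: 60.1
80.93010066739869 [ 0.02841571 -0.75466208  0.05325263] 0.0020102883396734775 60.14795243740082
the job is handed in; nothing more can be done
```

I handed the job in at about 18.5 s: cup nested and released, lid seated, turned about 47° clockwise to the pulse ribs and held steady at about 60 N grip; no verdict came back, and I couldn't read the follower ring directly (wrist torque was only about 0.05 N m).

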